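# Roll the passed roller onto the green line

### The arm

A 6-joint arm with a two-finger parallel gripper is mounted at the origin on a cart in front of the work surface, level with it; the furniture and walls round the work are solid. World frame = base frame: x ahead of the robot, y to its left, z up, the work surface at z = 0. Lengths are in m, angles in rad, forces in N, time in s.
With the tool pointing down it reaches from about 0.35 to 0.975 m from the base axis. Payload 4.9 kg.
Tool frame: the origin (TCP) lies at the very end of the fingers, on their centre line; the grasp point (between the pads) lies 19 mm behind it; z points along the fingers, y is the line along which they close (so a half turn about z gives the same grasp; the last joint's range is limited). The gripper opens to 85 mm and grips with 20 to 120 N. Pads are 22 mm wide; open, the fingers measure 114 mm over their backs; the gripper's body (76 mm by 85 mm) begins 54 mm behind the grasp point. The pads swing forward as they close: fully open they stand 13 mm farther back than shut.
Start: joints at [1.077, 0.053, 1.613, -0, 1.476, -0.119], TCP at [0.229, 0.582, 0.231] pointing down, gripper open.
Joint ranges: [-3.01, 3.01], [-1.01, 2.22], [0.06, 2.58], [-1.02, 4.17], [0.09, 2.62], [-3.14, 3.14]. Speed limits (rad/s): [2.57, 2.57, 3.14, 3.14, 3.14, 3.14].

### API

Orientations are given as a rotation vector (axis times angle).
In Python, from station import ctrl gives the robot as it stands.
- The arm moves only by the shell command python3 -m crank 'ROWS' [OPENING] [FORCE]. ROWS is text: rows parted by semicolons, each of 4 numbers parted by spaces: the shift along the world's x, y, z in units of 0.5 m (1.0 is 0.5 m), then the turn about the world's z in units of 90 degrees (1.0 is 90 degrees). In form: x y z turn; .... A call has exactly 5 rows; each row shifts and turns the commanded pose from where the row before left it; what a row does not reach is not made up. A row lasts 1/12 s, in which the tool goes at most 41.7 mm and 7.16 degrees, less where a joint would pass 70% of its speed; a pose out of reach is approached as far as the arm can. A call with a number of a shift or a turn outside -1 to 1 is refused whole. A call with a gripper value outside its range is refused whole. OPENING is the opening in per cent of the stroke, from 0 (shut) to 100 (fully open), set as the call begins (- or left out, the last holds). The fingers move at their own pace and stop on an object; FORCE is the grip in N (left out, the last holds). Time passes only in rows, so rows that do not move let the fingers close, or fill a call up. It gives the time, the measured TCP pose, the force, the opening and the grip force at its end, in the units of the state.
- ctrl.get_obs(): the state, without advancing time (a new reading comes with each control period).
- ctrl.get_image(name): name is "scene" or "side" or "wrist"; returns (picture, depth): 384x512x3 uint8, red, green, blue; 384x512 float32, m along the optical axis (not along the pixel's ray), 0 where there is no reading.
- ctrl.get_calibration(name): a dict with "fx", "fy", "cx", "cy" (pixels), "extrinsics" (4x4, takes a point from world to camera coordinates). Camera axes: x right, y down, z forward; pixel columns grow to the right and rows downward; lengths in m; the calibration is good to about 2 mm. A picture is of the moment at which its call begins: read the wrist's pose just before it. get_calibration takes no time and is no camera call; for the wrist camera it gives the pose at the moment of the call.
- ctrl.finish_job(): hands the job in; it is judged then, once.
The state is a dict: "t": time; "q": joint angles; "dq": joint speeds; "effort": joint torques, N m; "tool_pos": TCP position; "tool_rot": TCP orientation; "contact_force": force on the tool from outside, world axes, zero at the start; "wrist_torque": the same for the moment, N m; "opening": finger opening in m; "grip_force": force on a finger pad.
Only numpy, scipy, OpenCV 4.12 (cv2) and the standard library are available. Lean on these libraries where they do the work, as an engineer would, in place of code of your own. Each camera call takes 0.05 s, during which the arm holds its last target. There are 200 camera calls.

### The job

The steel roller lying in the rubber-lined inspection tray has passed its check. With the fingertips pressed lightly on its top, push sideways, stroke by stroke, so that it rolls (not slides) across the tray onto the green line, and leave it resting there lengthways along the line. Do not reach round it, pinch it, press hard or lift it, and leave the loupe, the V-block and the paste tin where they stand.

Things in the scene. Friction and masses are not known exactly. Their poses are not given: they have to be found in the camera images.
- roller: Ground steel roller, cylinder 30 mm in diameter, 90 mm long, 150 to 310 g, yellow mark on top at the start. Origin at its centre (25 mm above the table, so its top is at 40 mm); own x along its length; z goes through the mark and turns as it rolls. Starts between the lines, within 3 degrees of parallel to them. It does not roll far by itself (rolling resistance about 0.13 of its weight).
- tray: Fixed tray, 150 mm (own x) by 340 mm (own y, the rolling direction), turned up to 17 degrees. Flat dark rubber floor 10 mm above the table; rim 8 mm wide, top 15 mm above the table. Origin at the centre of its underside. Fingertips grip the roller: pushed from behind it can jam; 3 to 10 N on top, a stroke carries it half as far as the fingertips go, without slip.
- green_line: Green line painted flat on the tray floor, 4 mm wide and 120 mm long, across the tray; nothing to bump into. Origin at its middle on the floor; own x along the line, own y across it (the rolling direction, same as the tray's y). 68 to 108 mm from the tray's middle, on either side.
- red_line: Red line like the green one, 68 to 108 mm from the tray's middle on the other side; it is for rejected rollers and plays no part. Same axes.
- loupe: Black eye loupe, 38 mm across and 32 mm high, standing on the table beyond the +y end of the tray. Origin at the centre of its underside.
- v_block: Small grey steel V-block, 34x40x28 mm high, standing on the table beyond the -y end of the tray. Origin at the centre of its underside.
- paste_tin: White round tin, 56 mm across and 22 mm high, standing on the table behind the tray's far long side. Origin at the centre of its underside.
There are look-alikes about, which are no part of the job. Of the things shaped like the roller, the steel one is meant.

How it is judged:
On the way:
1. the roller has rolled on the tray floor until its yellow mark faces down (angle between roller's own z axis and vertical above 2.3 rad and height (world z) of roller below 0.031 m), for 0.02 s.
At the end, for the whole second after the job is handed in: the roller lies at rest on the tray floor with its axis over the green line: its centre within 6 mm of the line sideways and 25 mm of the line's middle lengthways, its axis within 8 degrees of the line (y of roller in the frame of green_line between -0.006 and 0.006 m and x of roller in the frame of green_line between -0.025 and 0.025 m and angle between the x axis of roller and the x axis of green_line, either way round below 0.14 rad and height (world z) of roller between 0.022 and 0.03 m and linear speed of roller below 0.01 m/s); the robot touches nothing.
It fails at once if the roller was lifted off the tray floor or climbed the rim (height (world z) of roller above 0.032 m).
It fails at once if the fingers reached down round the roller (touched it with their tips well below its axis), as for a pinch (contact force between the fingers and roller above 0.3 N and height (world z) of the grasp point below 0.037 m).
It fails at once if the roller was pressed hard (over 30 N) (contact force between the fingers and roller above 30 N).
It fails at once if the loupe, the V-block or the paste tin was moved (distance of any of loupe, v_block, paste_tin from where it was at the start of the episode above 0.015 m).
It also fails if it takes over 64 s, if anything falls off the work surface, if the arm or the gripper's body presses on something with over 40 N, if the wrist force passes 120 N, or if a joint passes its speed limit or range.

## Working session

There is one attempt and no reset: what is moved stays moved. The work goes in short steps, Python scripts to look and compute and a shell command to move; the robot and the scene stay as the last step left them, time stands still between calls to the robot, and variables do not carry over. Pictures are saved under pics/ and viewed, at most 10 in all, crops included, and the job is handed in when it is done.

```bash
mkdir -p pics; ls; cat > h.py <<'E'
import numpy as np,cv2
from station import ctrl
def grab(n,fn=None):
    c=ctrl.get_calibration(n); im,d=ctrl.get_image(n)
    if fn: cv2.imwrite('pics/'+fn,cv2.cvtColor(im,cv2.COLOR_RGB2BGR))
    np.savez(f'/tmp/{n}.npz',im=im,d=d,E=c['extrinsics'],k=[c['fx'],c['fy'],c['cx'],c['cy']])
    return im,d,c
def load(n):
    z=np.load(f'/tmp/{n}.npz');k=z['k']
    return z['im'],z['d'],dict(fx=k[0],fy=k[1],cx=k[2],cy=k[3],extrinsics=z['E'])
def ray(c,uv,h):
    uv=np.atleast_2d(uv).astype(float);E=np.array(c['extrinsics']);R,t=E[:3,:3],E[:3,3]
    o=-R.T@t
    v=np.c_[(uv[:,0]-c['cx'])/c['fx'],(uv[:,1]-c['cy'])/c['fy'],np.ones(len(uv))]@R
    return o+v*((h-o[2])/v[:,2])[:,None]
E
python3 - <<'E'
from h import *
a=[grab(n)[0] for n in('scene','side','wrist')]
cv2.imwrite('pics/a.png',cv2.cvtColor(a[0],cv2.COLOR_RGB2BGR));cv2.imwrite('pics/b.png',cv2.cvtColor(a[1],cv2.COLOR_RGB2BGR))
cv2.imwrite('pics/w.png',cv2.cvtColor(a[2],cv2.COLOR_RGB2BGR))
print(ctrl.get_obs())
E
```

```text
pics
{'t': 0.15, 'q': array([ 1.07700680e+00,  5.32435474e-02,  1.61399584e+00,  4.30500588e-05,
        1.47598555e+00, -1.18980031e-01]), 'dq': array([-0.00097709, -0.00083135, -0.00265296, -0.00094452,  0.00046103,
       -0.0007215 ]), 'effort': array([ 2.72510324e-04, -3.94240129e+01, -3.70723414e+01, -9.43388386e-05,
        4.63090590e-03, -5.36697257e-05]), 'tool_pos': array([0.22855319, 0.58118691, 0.23031136]), 'tool_rot': array([-5.85216057e-01, -3.08606074e+00,  2.42387312e-03]), 'contact_force': array([ 0.06634535,  0.30106491, -0.73171664]), 'wrist_torque': array([ 0.05141052, -0.00360214, -0.00513231]), 'grip_force': 0.0, 'opening': 0.08520800833841435}
```

View pics/a.png

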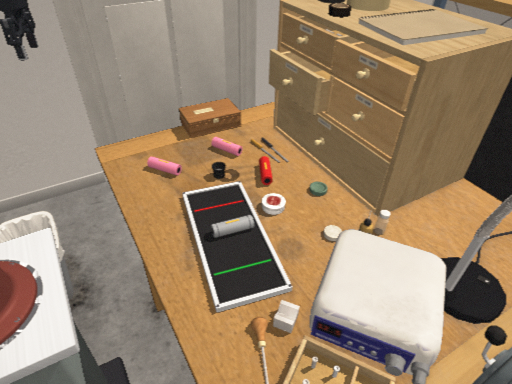

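View pics/b.png

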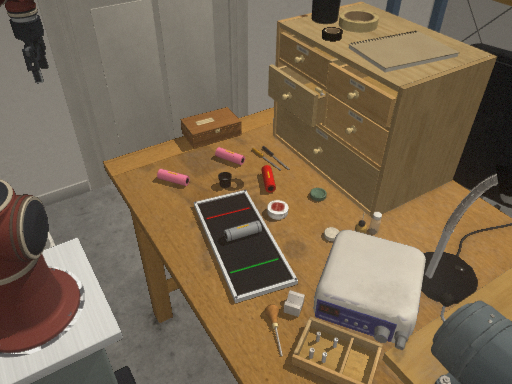

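Scene view: the grey steel roller is at (233,227), the red line at (218,206) and the green line at (242,268). The loupe is at (219,170), the V-block at (286,316) and the tin at (273,204). The look-alikes are pink cylinders at (164,166) and (227,147) and a red one at (265,171). Only the grey one in the tray fits. I'll confirm it in a crop and measure.

```bash
cat > m.py <<'E'
from h import *
def line(c,m,h,draw=None):
    ys,xs=np.nonzero(m);P=ray(c,np.c_[xs,ys],h)[:,:2]
    (cx,cy),(a,b),_=r=cv2.minAreaRect(P.astype(np.float32)*1000)
    vx,vy,_,_=cv2.fitLine(P.astype(np.float32),cv2.DIST_HUBER,0,.001,.001).ravel()
    return np.array([cx,cy])/1000,np.degrees(np.arctan2(vy,vx)),sorted((a,b)),len(P)
def masks(im,n):
    hsv=cv2.cvtColor(im,cv2.COLOR_RGB2HSV);H,S,V=cv2.split(hsv)
    g=(H>50)&(H<75)&(S>150)&(V>80); r=((H<6)|(H>174))&(S>150)&(V>80)
    return g,r,(S<60)&(V>75)
def biggest(m,near=None):
    n,l,s,ce=cv2.connectedComponentsWithStats(m.astype(np.uint8))
    i=1+(np.argmax(s[1:,4]) if near is None else np.argmin(np.linalg.norm(ce[1:]-near,axis=1)+1000*(s[1:,4]<30)))
    return l==i
E
python3 - <<'E'
from m import *
for n,rp,gp,sp in(('scene',(218,206),(242,268),(233,227)),('side',(229,213),(254,265),(241,232))):
    im,d,c=load(n);g,r,s=masks(im,n)
    print(n,'cam',ray(c,[[0,0]],0)[0]*0-np.array(c['extrinsics'])[:3,:3].T@np.array(c['extrinsics'])[:3,3])
    print('g',line(c,biggest(g,gp),.01));print('r',line(c,biggest(r,rp),.01))
    m=biggest(s,sp);ys,xs=np.nonzero(m);print('rollerpix',xs.min(),xs.max(),ys.min(),ys.max());print('roller',line(c,m,.025))
    dd=d[m];v=np.c_[(xs-c['cx'])/c['fx']*dd,(ys-c['cy'])/c['fy']*dd,dd];E=np.array(c['extrinsics'])
    P=(v-E[:3,3])@E[:3,:3];print('depth pts',np.percentile(P,[2,50,98],axis=0))
    a=im[190:290,180:300]
    cv2.imwrite(f'pics/crop_{n}.png',cv2.cvtColor(cv2.resize(a,None,fx=5,fy=5,interpolation=2),cv2.COLOR_RGB2BGR))
E
```

```text
scene cam [ 0.24964853 -0.58288336  0.61382715]
g (array([ 0.47394009, -0.16197736]), np.float32(-11.216161), [5.727249622344971, 118.97712707519531], 127)
r (array([0.51191382, 0.02691569]), np.float32(-11.13414), [7.704460144042969, 121.41205596923828], 111)
rollerpix 183 291 181 311
roller (array([ 0.48557303, -0.08414001]), np.float32(77.43938), [149.4802703857422, 342.7545471191406], 2533)
depth pts [[ 0.3899289  -0.2502598   0.00153333]
 [ 0.47766763 -0.0881198   0.01575741]
 [ 0.5841184   0.09599826  0.04092884]]
side cam [ 0.09257949 -0.75805774  0.82846095]
g (array([ 0.4756109 , -0.16230043]), np.float32(-10.942638), [4.823296070098877, 120.10096740722656], 79)
r (array([0.51183011, 0.02715205]), np.float32(-11.509597), [6.516829013824463, 118.15628051757812], 79)
rollerpix 194 297 190 302
roller (array([ 0.48554291, -0.08473607]), np.float32(76.05538), [150.73785400390625, 344.9537353515625], 1793)
depth pts [[ 0.39051282 -0.24986384  0.00435886]
 [ 0.48143506 -0.08168472  0.01534857]
 [ 0.58662597  0.09683011  0.04061722]]
```

View pics/crop_scene.png

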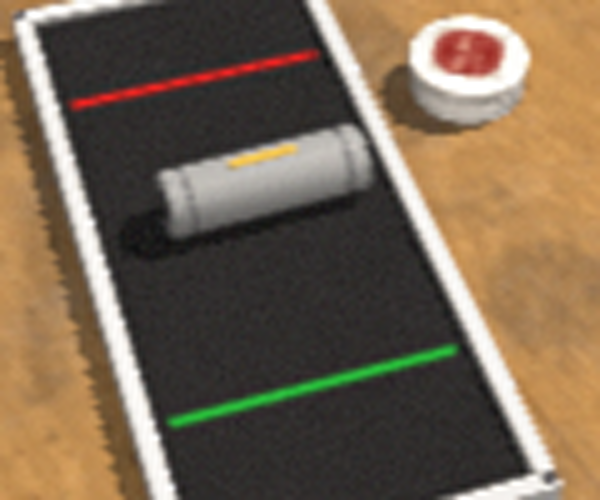

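The crop confirms the grey steel roller with its yellow mark, lying in the tray between the lines. Next is its pose in the tray frame.

```bash
cat > r.py <<'E'
from m import *
A=np.radians(-11.2);G=np.array([.4745,-.1620]);RX=np.array([np.cos(A),np.sin(A)]);RY=np.array([-np.sin(A),np.cos(A)])
def roller(n,fresh=True,hint=None):
    im,d,c=grab(n) if fresh else load(n)
    v,u=np.mgrid[:384,:512];E=np.array(c['extrinsics'])
    P=(np.dstack([(u-c['cx'])/c['fx']*d,(v-c['cy'])/c['fy']*d,d])-E[:3,3])@E[:3,:3]
    q=P[...,:2]-G;X=q@RX;Y=q@RY;hsv=cv2.cvtColor(im,cv2.COLOR_RGB2HSV)
    m=(abs(X)<.064)&(Y>-.06)&(Y<.26)&(P[...,2]>.017)&(P[...,2]<.048)&(d>0)&(hsv[...,2]>45)
    m=biggest(m);Q=np.c_[X[m],Y[m],P[...,2][m]]
    # cylinder fit r=15, axis at z=.025: Y = y0 + s*(X-xm)
    from scipy.optimize import least_squares
    xm=(np.percentile(Q[:,0],1)+np.percentile(Q[:,0],99))/2
    f=lambda p:np.hypot((Q[:,1]-p[0]-p[1]*(Q[:,0]-xm)),Q[:,2]-.025-p[2])-.015
    s=least_squares(f,[np.median(Q[:,1])+.004,0,0],loss='soft_l1',f_scale=.001)
    print(n,'n',m.sum(),'line-frame mm X %.1f (len %.1f) Y %.1f yaw %.1f deg dz %.1f rms %.1f'%(xm*1e3,np.ptp(np.percentile(Q[:,0],[1,99]))*1e3,s.x[0]*1e3,np.degrees(np.arctan(s.x[1])),s.x[2]*1e3,1e3*np.std(f(s.x))),'world',(G+RX*xm+RY*s.x[0]).round(4))
if __name__=='__main__':
    import sys
    for n in('scene','side'): roller(n,'old' not in sys.argv)
    o=ctrl.get_obs();print(o['t'],o['tool_pos'],o['tool_rot'],o['opening'],'red LF',RX@(np.array([.5119,.027])-G),RY@(np.array([.5119,.027])-G))
E
python3 r.py old
```

```text
scene n 568 line-frame mm X 8.2 (len 89.6) Y 102.1 yaw 2.1 deg dz 1.0 rms 1.7 world [ 0.5024 -0.0634]
side n 444 line-frame mm X 8.4 (len 89.5) Y 102.0 yaw 2.4 deg dz 0.6 rms 1.8 world [ 0.5026 -0.0636]
0.15 [0.22855319 0.58118691 0.23031136] [-5.85216057e-01 -3.08606074e+00  2.42387312e-03] 0.08520800833841435 red LF -2.2569570514892334e-05 0.19266488909662416
```

```bash
R='x'; python3 -m crank '0.0275 -0.0636 0 -0.0431;0.0275 -0.0636 0 -0.0431;0.0275 -0.0636 0 -0.0431;0.0275 -0.0636 0 -0.0431;0.0275 -0.0636 0 -0.0431' 55 20
python3 -m crank '0.0275 -0.0636 0 -0.0431;0.0275 -0.0636 0 -0.0431;0.0275 -0.0636 0 -0.0431;0.0275 -0.0636 0 -0.0431;0.0275 -0.0636 0 -0.0431'
python3 -m crank '0.0275 -0.0636 0 -0.0431;0.0275 -0.0636 0 -0.0431;0.0275 -0.0636 0 -0.0431;0.0275 -0.0636 0 -0.0431;0.0275 -0.0636 0 -0.0431'
python3 -m crank '0.0275 -0.0636 0 -0.0431;0.0275 -0.0636 0 -0.0431;0.0275 -0.0636 0 -0.0431;0.0275 -0.0636 0 -0.0431;0.0275 -0.0636 0 -0.0431'
python3 -m crank '0 0 -0.05 0;0 0 -0.05 0;0 0 -0.05 0;0 0 -0.05 0;0 0 -0.04 0'
python3 -c "
from h import *
o=ctrl.get_obs();print(o)
from scipy.spatial.transform import Rotation as R
print(R.from_rotvec(o['tool_rot']).as_matrix())
im,d,c=grab('wrist','w1.png')"
```

```text
t: 0.57
tool_pos: [0.2976, 0.421, 0.2308]
tool_rot: [-1.101, -2.942, 0.001]
contact_force: [0.0, -0.4, 1.2]
opening: 0.0472
grip_force: 0.0
t: 0.98
tool_pos: [0.3664, 0.262, 0.2311]
tool_rot: [1.581, 2.715, -0.0]
contact_force: [-0.2, 0.2, 0.4]
opening: 0.0466
grip_force: 0.0
t: 1.4
tool_pos: [0.4352, 0.1029, 0.2312]
tool_rot: [2.016, 2.409, 0.0]
contact_force: [0.6, 0.1, 0.7]
opening: 0.0468
grip_force: 0.0
t: 1.82
tool_pos: [0.504, -0.0561, 0.231]
tool_rot: [-2.394, -2.035, 0.0]
contact_force: [0.9, 0.8, 0.7]
opening: 0.0469
grip_force: 0.0
t: 2.23
tool_pos: [0.5027, -0.0543, 0.1089]
tool_rot: [-2.389, -2.037, 0.002]
contact_force: [-0.5, -0.0, -0.3]
opening: 0.0472
grip_force: 0.0
{'t': 2.2333, 'q': array([-2.54942521e-01, -1.24739956e-01,  1.99746224e+00, -1.70658945e-05,
        1.27134757e+00, -9.64868874e-02]), 'dq': array([ 3.72606054e-03,  2.78282588e-01,  1.68104855e-01, -4.12079660e-04,
       -4.52606119e-01,  9.55857516e-04]), 'effort': array([-1.03386745e-01, -3.08971095e+01, -3.53710592e+01, -4.37872979e-03,
        3.13882297e-01,  7.90200801e-06]), 'tool_pos': array([ 0.50265719, -0.05432549,  0.10885707]), 'tool_rot': array([-2.38874510e+00, -2.03735086e+00,  2.24766582e-03]), 'contact_force': array([-0.52825411, -0.00131308, -0.25433023]), 'wrist_torque': array([ 0.01127592, -0.01727156,  0.04106132]), 'grip_force': 0.0, 'opening': 0.047191224630848856}
[[ 1.57788652e-01  9.87469987e-01 -2.40124399e-03]
 [ 9.87472882e-01 -1.57787634e-01  6.08945216e-04]
 [ 2.22428517e-04 -2.46724796e-03 -9.99996932e-01]]
```

View pics/w1.png

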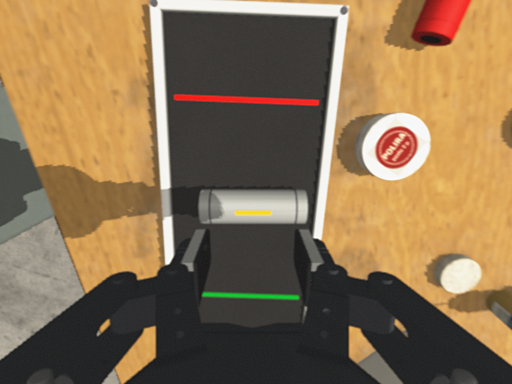

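Wrist view: the roller is at (253,206), with its mark on top. The fingertips sit spread evenly along it, and the green line is at (250,296). I'll go down to just above the top.

```bash
python3 -m crank '0 -0.004 -0.04 0;0 0 -0.04 0;0 0 -0.03 0;0 0 -0.01 0;0 0 0 0'
python3 -m crank '0 0 -0.004 0;0 0 -0.002 0;0 0 0 0;0 0 0 0;0 0 0 0'
```

```text
t: 2.7
tool_pos: [0.5027, -0.0561, 0.0501]
tool_rot: [-2.388, -2.038, 0.003]
contact_force: [0.5, 0.6, 0.5]
opening: 0.0471
grip_force: 0.0
t: 3.12
tool_pos: [0.5043, -0.0565, 0.0491]
tool_rot: [2.389, 2.038, 0.001]
contact_force: [0.4, 0.1, 0.6]
opening: 0.0468
grip_force: 0.0
```

```bash
for i in 1; do python3 -m crank '0 0 -0.008 0;0 0 -0.008 0;0 0 0 0;0 0 0 0;0 0 0 0'
python3 -m crank '0 0 -0.002 0;0 0 0 0;0 0 -0.002 0;0 0 0 0;0 0 0 0';  python3 -m crank '0 0 -0.002 0;0 0 0 0;0 0 0 0;0 0 0 0;0 0 0 0'; done
```

```text
t: 3.53
tool_pos: [0.5037, -0.0564, 0.0401]
tool_rot: [-2.39, -2.039, 0.0]
contact_force: [1.0, 0.7, -1.3]
opening: 0.047
grip_force: 0.0
t: 3.95
tool_pos: [0.5038, -0.0564, 0.0383]
tool_rot: [-2.39, -2.039, 0.0]
contact_force: [0.2, -0.1, 0.0]
opening: 0.047
grip_force: 0.0
t: 4.37
tool_pos: [0.504, -0.0565, 0.0375]
tool_rot: [2.39, 2.039, 0.0]
contact_force: [1.0, 0.6, 1.3]
opening: 0.047
grip_force: 0.5
```

```bash
python3 -m crank '0 0 -0.001 0;0 0 0 0;0 0 0 0;0 0 0 0;0 0 0 0';  python3 -m crank '0 0 -0.001 0;0 0 0 0;0 0 0 0;0 0 0 0;0 0 0 0'
```

```text
t: 4.78
tool_pos: [0.504, -0.0565, 0.0373]
tool_rot: [2.39, 2.039, 0.0]
contact_force: [-2.2, -0.3, 5.4]
opening: 0.0472
grip_force: 2.7
t: 5.2
tool_pos: [0.5041, -0.0565, 0.0372]
tool_rot: [2.39, 2.039, 0.0]
contact_force: [-3.9, 1.3, 8.1]
opening: 0.0471
grip_force: 4.1
```

```bash
python3 -m crank '-0.0012 -0.008 0 0;-0.0018 -0.0115 0 0;-0.0018 -0.0115 0 0;-0.0018 -0.0115 0 0;-0.001 -0.006 0 0'; python3 -m crank '0 0 0 0;0 0 0 0;0 0 0.008 0;0 0 0.02 0;0 0 0 0'; python3 r.py
```

```text
t: 5.62
tool_pos: [0.5002, -0.0812, 0.0373]
tool_rot: [2.39, 2.039, -0.0]
contact_force: [-3.2, 0.7, 9.3]
opening: 0.047
grip_force: 4.3
t: 6.03
tool_pos: [0.501, -0.0809, 0.0519]
tool_rot: [2.388, 2.038, 0.002]
contact_force: [0.7, -0.2, 1.4]
opening: 0.047
grip_force: 0.0
scene n 563 line-frame mm X 8.8 (len 89.6) Y 89.6 yaw 2.3 deg dz 1.0 rms 1.5 world [ 0.5006 -0.0758]
side n 433 line-frame mm X 8.9 (len 89.5) Y 89.8 yaw 1.7 deg dz 0.8 rms 2.0 world [ 0.5007 -0.0756]
6.1333 [ 0.50038605 -0.08071144  0.05080025] [2.38896813e+00 2.03862669e+00 1.09845315e-03] 0.047277284875236816 red LF -2.2569570514892334e-05 0.19266488909662416
```

```bash

python3 -m crank '0.0041 0.0257 0 0;0 0 -0.018 0;0 0 -0.007 0;0 0 -0.003 0;0 0 0 0'
python3 -m crank '-0.0015 -0.009 0 0;-0.0025 -0.0155 0 0;-0.0025 -0.0165 0 0;-0.0023 -0.0145 0 0;-0.0012 -0.0077 0 0'; python3 -m crank '0 0 0 0;0 0 0 0;0 0 0.008 0;0 0 0.02 0;0 0 0 0'; python3 r.py
```

```text
t: 6.55
tool_pos: [0.5018, -0.0679, 0.0371]
tool_rot: [-2.388, -2.038, 0.002]
contact_force: [-4.8, 1.9, 11.4]
opening: 0.0471
grip_force: 5.8
t: 6.97
tool_pos: [0.4966, -0.1005, 0.0372]
tool_rot: [-2.389, -2.038, 0.003]
contact_force: [-4.3, 1.5, 10.6]
opening: 0.0469
grip_force: 5.6
t: 7.38
tool_pos: [0.4979, -0.0999, 0.0516]
tool_rot: [2.389, 2.038, 0.002]
contact_force: [0.3, -0.5, 1.3]
opening: 0.0471
grip_force: 0.0
scene n 568 line-frame mm X 9.1 (len 88.9) Y 72.8 yaw 2.1 deg dz 0.8 rms 1.6 world [ 0.4975 -0.0923]
side n 436 line-frame mm X 9.3 (len 89.4) Y 72.9 yaw 2.6 deg dz 0.4 rms 2.0 world [ 0.4978 -0.0923]
7.4833 [ 0.49731174 -0.09958047  0.05056421] [2.38926346e+00 2.03867746e+00 7.17568688e-04] 0.04700653071670232 red LF -2.2569570514892334e-05 0.19266488909662416
```

```bash

python3 -m crank '0.0048 0.0306 0 0;0 0 -0.018 0;0 0 -0.007 0;0 0 -0.0022 0;0 0 0 0'
python3 -m crank '-0.0015 -0.009 0 0;-0.0025 -0.0155 0 0;-0.0025 -0.0165 0 0;-0.0023 -0.0145 0 0;-0.0012 -0.0077 0 0'; python3 -m crank '0 0 0 0;0 0 0 0;0 0 0.008 0;0 0 0.02 0;0 0 0 0'; 
python3 -m crank '0.0048 0.0306 0 0;0 0 -0.018 0;0 0 -0.007 0;0 0 -0.003 0;0 0 0 0'
python3 -m crank '-0.0015 -0.009 0 0;-0.0025 -0.0155 0 0;-0.0025 -0.0165 0 0;-0.0023 -0.0145 0 0;-0.0012 -0.0077 0 0'; python3 -m crank '0 0 0 0;0 0 0 0;0 0 0.008 0;0 0 0.02 0;0 0 0 0'; python3 r.py
```

```text
t: 7.9
tool_pos: [0.4991, -0.0842, 0.0371]
tool_rot: [-2.388, -2.039, 0.002]
contact_force: [-4.6, 1.0, 9.6]
opening: 0.0468
grip_force: 4.5
t: 8.32
tool_pos: [0.4939, -0.1168, 0.0373]
tool_rot: [-2.389, -2.038, 0.003]
contact_force: [-4.3, 0.9, 8.4]
opening: 0.0471
grip_force: 4.5
t: 8.73
tool_pos: [0.4953, -0.1163, 0.0521]
tool_rot: [2.388, 2.038, 0.002]
contact_force: [0.8, -0.1, 0.0]
opening: 0.0471
grip_force: 0.0
t: 9.15
tool_pos: [0.4966, -0.1006, 0.0372]
tool_rot: [-2.388, -2.039, 0.002]
contact_force: [-3.9, 0.8, 8.1]
opening: 0.047
grip_force: 3.9
t: 9.57
tool_pos: [0.4914, -0.1331, 0.0373]
tool_rot: [-2.389, -2.038, 0.002]
contact_force: [-3.5, 0.2, 8.6]
opening: 0.0471
grip_force: 4.1
t: 9.98
tool_pos: [0.4928, -0.1326, 0.0522]
tool_rot: [2.388, 2.038, 0.002]
contact_force: [0.8, -0.3, 0.5]
opening: 0.0473
grip_force: 0.0
scene n 602 line-frame mm X 10.4 (len 89.3) Y 39.5 yaw 2.2 deg dz 1.0 rms 1.6 world [ 0.4924 -0.1252]
side n 451 line-frame mm X 10.8 (len 89.5) Y 39.4 yaw 2.5 deg dz 0.5 rms 1.9 world [ 0.4928 -0.1254]
10.0833 [ 0.49228371 -0.13226484  0.0512413 ] [2.38886235e+00 2.03840108e+00 8.86758867e-04] 0.04654609971173379 red LF -2.2569570514892334e-05 0.19266488909662416
```

```bash

python3 -m crank '0.0048 0.0306 0 0;0 0 -0.018 0;0 0 -0.007 0;0 0 -0.003 0;0 0 0 0'
python3 -m crank '-0.0015 -0.009 0 0;-0.0025 -0.0155 0 0;-0.0025 -0.0165 0 0;-0.0023 -0.0145 0 0;-0.0012 -0.0077 0 0'; python3 -m crank '0 0 0 0;0 0 0 0;0 0 0.008 0;0 0 0.02 0;0 0 0 0'; 
python3 -m crank '0.0048 0.0316 0 0;0 0 -0.018 0;0 0 -0.007 0;0 0 -0.003 0;0 0 0 0'
python3 -m crank '-0.0015 -0.009 0 0;-0.0025 -0.0155 0 0;-0.0025 -0.0165 0 0;-0.0023 -0.0145 0 0;-0.0012 -0.0077 0 0'; python3 -m crank '0 0 0 0;0 0 0 0;0 0 0.008 0;0 0 0.02 0;0 0 0 0'; python3 r.py
```

```text
t: 10.5
tool_pos: [0.4938, -0.1169, 0.0371]
tool_rot: [-2.388, -2.038, 0.002]
contact_force: [-5.2, 1.3, 7.6]
opening: 0.0471
grip_force: 4.2
t: 10.92
tool_pos: [0.4886, -0.1494, 0.0373]
tool_rot: [-2.389, -2.038, 0.003]
contact_force: [-5.7, 0.8, 9.9]
opening: 0.047
grip_force: 4.5
t: 11.33
tool_pos: [0.4901, -0.1489, 0.0522]
tool_rot: [2.388, 2.038, 0.002]
contact_force: [1.2, 0.3, 1.1]
opening: 0.0471
grip_force: 0.0
t: 11.75
tool_pos: [0.4913, -0.1327, 0.037]
tool_rot: [-2.388, -2.039, 0.002]
contact_force: [-3.9, 0.7, 7.0]
opening: 0.047
grip_force: 3.4
t: 12.17
tool_pos: [0.4861, -0.1653, 0.0373]
tool_rot: [-2.389, -2.038, 0.003]
contact_force: [-3.9, 1.0, 8.0]
opening: 0.0469
grip_force: 4.2
t: 12.58
tool_pos: [0.4876, -0.1648, 0.0523]
tool_rot: [2.388, 2.037, 0.002]
contact_force: [0.3, -0.0, 1.0]
opening: 0.047
grip_force: 0.0
scene n 632 line-frame mm X 11.4 (len 88.8) Y 5.9 yaw 2.2 deg dz 0.9 rms 1.7 world [ 0.4869 -0.1584]
side n 471 line-frame mm X 11.8 (len 89.2) Y 6.1 yaw 2.2 deg dz 0.7 rms 1.9 world [ 0.4873 -0.1583]
12.6833 [ 0.48707833 -0.16440894  0.05125756] [2.38886193e+00 2.03835397e+00 7.71643838e-04] 0.04738040988517565 red LF -2.2569570514892334e-05 0.19266488909662416
```

```bash

python3 -m crank '0.0037 0.0237 0 0;0 0 -0.018 0;0 0 -0.007 0;0 0 -0.003 0;0 0 0 0'
python3 -m crank '-0.0006 -0.004 0 0;-0.0009 -0.006 0 0;-0.0009 -0.006 0 0;-0.0007 -0.0045 0 0;-0.0004 -0.0025 0 0'; python3 -m crank '0 0 0 0;0 0 0 0;0 0 0.008 0;0 0 0.02 0;0 0 0.05 0'; python3 -m crank '0 0.03 0.06 0;0 0.06 0.06 0;0 0.06 0.06 0;0 0.06 0 0;0 0 0 0'; python3 r.py; python3 -c "
from h import *
im,d,c=grab('wrist','w2.png')"
```

```text
t: 13.1
tool_pos: [0.4881, -0.1521, 0.0372]
tool_rot: [-2.387, -2.039, 0.003]
contact_force: [-6.1, 1.1, 10.1]
opening: 0.0473
grip_force: 5.2
t: 13.52
tool_pos: [0.4862, -0.1639, 0.0373]
tool_rot: [-2.388, -2.039, 0.003]
contact_force: [-5.9, 1.4, 10.7]
opening: 0.0467
grip_force: 5.4
t: 13.93
tool_pos: [0.4838, -0.1621, 0.0722]
tool_rot: [-2.384, -2.034, 0.005]
contact_force: [-0.4, 0.4, -0.2]
opening: 0.0469
grip_force: 0.0
t: 14.35
tool_pos: [0.488, -0.0563, 0.1675]
tool_rot: [2.383, 2.043, 0.007]
contact_force: [-0.6, -0.1, -1.2]
opening: 0.0473
grip_force: 0.0
scene n 685 line-frame mm X 12.0 (len 89.5) Y -0.5 yaw 2.2 deg dz 0.9 rms 1.6 world [ 0.4861 -0.1648]
side n 505 line-frame mm X 12.2 (len 89.6) Y -0.3 yaw 2.4 deg dz 0.5 rms 1.8 world [ 0.4865 -0.1647]
14.45 [ 0.48660586 -0.05904613  0.16468754] [ 2.38700992e+00  2.04179938e+00 -2.81893882e-04] 0.04698992491164538 red LF -2.2569570514892334e-05 0.19266488909662416
```

View pics/w2.png

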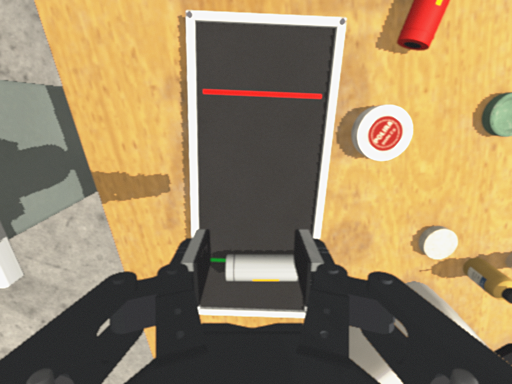

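Wrist view: the roller is at (228–296, 254–281), with the green line's end showing at (218,260). I'll check this against parallax.

```bash
python3 - <<'E'
from r import *
im,d,c=load('wrist')
f=lambda uv,h:((lambda q:(RX@q*1e3,RY@q*1e3))(ray(c,[uv],h)[0,:2]-G))
print('green',f((218,260),.01),'red',f((263,94),.01))
print('top edge/bottom edge pix of roller col 260')
v=im[240:300,260].astype(int).sum(1);print(v.tolist())
E=np.array(c['extrinsics']);o=-E[:3,:3].T@E[:3,3];print('cam LF',RX@(o[:2]-G),RY@(o[:2]-G),o[2])
# silhouette tangents -> axis midplane
for top,bot in((254,281),):
    ys=[f((260,top),.025)[1],f((260,bot),.025)[1]];print('axis-plane Y',ys,np.mean(ys))
E
```

```text
green (np.float64(-44.0190698109585), np.float64(-2.095809741732976)) red (np.float64(0.7008360848907922), np.float64(190.16516059066032))
top edge/bottom edge pix of roller col 260
[204, 209, 203, 208, 204, 201, 207, 203, 205, 193, 153, 134, 130, 145, 217, 309, 364, 410, 457, 502, 541, 573, 608, 635, 654, 665, 668, 675, 683, 693, 698, 694, 695, 702, 700, 701, 699, 686, 664, 574, 509, 360, 195, 196, 205, 212, 206, 205, 210, 211, 206, 206, 204, 205, 211, 210, 206, 203, 203, 207]
cam LF -0.010356136957318827 0.17669274450204428 0.30695618798228774
axis-plane Y [np.float64(16.590087966763395), np.float64(-19.140102948601555)] -1.27500749091908
```

All views put the roller within about 1 mm of the line, 12 mm along it and 2.3° off. The robot is clear of everything, so I'm handing in.

```bash
python3 -c "
from station import ctrl
print(ctrl.finish_job())"
```

```text
the job is handed in; nothing more can be done
None
```

The steel roller was rolled in seven light strokes (about 7–11 N) onto the green line, and the job is handed in: by my camera measurements it rests within about 1 mm of the line sideways, 12 mm from its middle lengthways and about 2.3° off; no verdict came back.

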